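Crumb tray out of the dish pile and back under the baguette board

TASK

The baguette board's metal crumb tray has ended up in the pile of white serving dishes after washing. Lift the two upper dishes off it, slide the tray lip-outwards into the bay in the board's front until it is fully home, and have both dishes back, neatly stacked on the bottom dish where the pile stood. Keep the dishes and the tray level, set them down gently without dropping them, and leave the other things on the counter as they are.

Things in the scene. Friction and masses are not known exactly. Their poses are not given: they have to be found in the camera images.
- dish_a: bottom dish of the pile, on the counter: white porcelain open rectangular box, 176 long (own x) x 68 wide (own y) x 32 mm high, walls 5 mm, straight-sided, a lug at each end reaching 93 to 97 mm from the centre. Its foot, 150 x 44 x 4 mm, drops inside the rim of a dish or tray below, on which the 68 mm wide floor then rests. 0.34 kg. Origin: centre of the foot's underside, z up; both ends alike.
- tray: bare metal crumb tray, open rectangular, 180 long (own x) x 64 wide (own y) x 24 mm high, walls 3 mm, flat underside, about 0.26 kg. A flat pull lip, 50 mm wide, sticks out 15 mm at the top of its front end (own -x). At the start it lies on the bottom dish's rim (origin 32 mm up), lip roughly towards the robot, dish_b on it. Origin: centre of its underside; x from lip end to far end, z up.
- tray_front (a point): the middle of the outer face of the tray's front end wall, 90 mm from the tray's centre, 12 mm above its underside
- tray_lip (a point): the outer edge of the tray's pull lip, 105 mm from the tray's centre, 22.5 mm above its underside
- dish_b: white porcelain dish, the same as dish_a in shape, size and mass; at the start it stands on the crumb tray, its origin (centre of the foot's underside) 20 mm above the tray's, i.e. 52 mm above the counter. The counter midway between the pile and the board, nearer the robot, is free for setting things aside
- dish_c: shallower and slightly narrower white porcelain dish on top of the pile: like dish_a (same length, same foot) but 64 mm wide and 24 mm high, about 0.29 kg. At the start it stands on dish_b, its origin (centre of the foot's underside) 28 mm above dish_b's (so whenever it is seated on a 32 mm dish); the pile's top is 104 mm above the counter
- board: fixed baguette board of pale slatted wood, 290 long (own x) x 130 wide x 46 mm high: slats (30 to 46 mm up) across two side rails. Under the slats, open at the front end, is the crumb tray's bay. Origin: middle of the front face at counter height; x runs into the bay, z up. A tray fully home has its front end wall flush with the front face, its origin 90 mm inside, only the lip sticking out.
- bay_mouth (a point): middle of the bay's mouth, on the board's front face, 15 mm above the counter. The bay is a channel 68 mm wide, 30 mm high, 180 mm deep to a solid back stop; its floor is the counter itself; over the first 22 mm it narrows from 84 to 68 mm.
- baguette: half a baguette 126 mm long, 62 mm thick, lying lengthwise on the rear half of the board. Origin: centre of its underside. Leave it alone.
- oil_bottle: green glass bottle, 60 mm across, 205 mm high, standing behind the pile. Origin: centre of its underside. Leave it alone.
- pickle_jar: amber glass jar, 72 mm across, 105 mm high, on the middle of the counter towards the back. Origin: centre of its underside. Leave it alone.
- pepper_mill: dark wooden pepper mill, 60 mm across, 175 mm high, off to the robot's left. Origin: centre of its underside. Leave it alone.
- spoon_cup: blue stoneware cup, 84 mm across, 95 mm high, off to the robot's right. Origin: centre of its underside. Leave it alone.
- steel_bowl: steel bowl of tomatoes, 190 mm across, 85 mm high, far left. Origin: centre of its underside. Leave it alone.
- glass_bowl: glass bowl of eggs, 190 mm across, 85 mm high, far right. Origin: centre of its underside. Leave it alone.

How it is judged:
By the outcome, as a careful person would: the job done as asked, in the order asked, and still so for the second after the job is handed in, with the robot touching nothing.
It also fails if it takes over 72 s, if anything falls off the work surface, if the arm or the gripper's body presses on something with over 40 N, if the wrist force passes 120 N, or if a joint passes its speed limit or range.

ROBOT

A 7-joint arm with a two-finger parallel gripper is mounted at the origin on the work surface. World frame = base frame: x ahead of the robot, y to its left, z up, the work surface at z = 0. Lengths are in m, angles in rad, forces in N, time in s.
With the tool pointing down it reaches from about 0.35 to 0.9 m from the base axis. Payload 7.2 kg.
Tool frame: the origin (TCP) lies midway between the tips of the shut fingers; the grasp point (between the pads) lies 19 mm behind it; z points along the fingers, y is the line along which they close (so a half turn about z gives the same grasp; the last joint's range is limited). The gripper opens to 85 mm and grips with 20 to 120 N. Pads are 22 mm wide; open, the fingers measure 114 mm over their backs; the gripper's body (76 mm by 85 mm) begins 54 mm behind the grasp point. The pads swing forward as they close: fully open they stand 13 mm farther back than shut.
Start: joints at [1.192, 0.411, -0.013, 1.596, 0.006, 1.134, -0.082], TCP at [0.191, -0.595, 0.231] pointing down, gripper open.
Joint ranges: [-2.95, 2.95], [-0.29, 1.99], [-1.47, 1.44], [0.14, 2.54], [-1.03, 4.17], [0.13, 1.85], [-2.86, 2.86]. Speed limits (rad/s): [2.39, 2.39, 3.01, 3.01, 3.14, 3.14, 3.14].

INTERFACE

Orientations are given as a rotation vector (axis times angle).
In Python, from plant import r gives the robot as it stands.
- The arm moves only by the tool inch_along, called after "Emit:" as name(argument=value, ...), one argument or row to a line, values as JSON. Schema: {"type":"object","properties":{"ticks":{"type":"object","properties":{"deltas":{"type":"array","items":{"type":"array","items":{"type":"number"},"minItems":6,"maxItems":6},"minItems":1,"maxItems":12}},"additionalProperties":false,"required":["deltas"]},"jaw":{"type":"number"},"only":{"type":"string"},"quiet":{"type":"boolean"},"lines":{"type":"string"}},"required":["ticks"],"additionalProperties":false}. ticks is an object whose key "deltas" holds a list of rows, 1 to 12 of them, each of 6 numbers: dx, dy, dz in units of 100 mm, then a rotation vector rx, ry, rz in units of 0.25 rad; each row is the pose to reach, as a shift and turn from the pose commanded when the call began, along the tool's axes at that moment; what a row does not reach only later rows make up. A row lasts 1/10 s, in which the tool goes at most 0.05 m and 0.15 rad, less where a joint would pass 70% of its speed; a pose out of reach is approached as far as the arm can. jaw is the opening from 0.0 (shut) to 1.0 (fully open), set as the call begins (left out keeps the last). The fingers move at their own pace and stop on an object; the grip force is fixed at half the most. Time passes only in rows, so rows that do not move let the fingers close. The tool returns the time, the measured TCP pose, the force, the opening and the grip force at its end. only (a regular expression) keeps the lines of the reply that match it, lines (a string "A,B") keeps lines A to B, and quiet returns only ok. Input that does not fit is refused with a message, and nothing moves.
- r.state(): the state, without advancing time (a new reading comes with each control period).
- r.read_camera(name): name is "side" or "top"; returns the picture (480x640x3 uint8, red, green, blue); there is no depth.
- r.get_calibration(name): a dict with "fx", "fy", "cx", "cy" (pixels), "dist" ([k1, k2, p1, p2, k3] as OpenCV has them; the pictures are not rectified), "rvec" (rotation vector, rad) and "tvec" (3), from world to camera coordinates, as OpenCV has them. Camera axes: x right, y down, z forward; pixel columns grow to the right and rows downward; lengths in m; the calibration is good to about 2 mm. A picture is of the moment at which its call begins. get_calibration takes no time and is no camera call.
- r.job_done(): hands the job in; it is judged then, once.
The state is a dict: "t": time; "qpos": joint angles; "joint_velocities": joint speeds; "tau": joint torques, N m; "tcp_pos": TCP position; "tcp_rot": TCP orientation; "wrist_force": force on the tool from outside, world axes, zero at the start; "moment": the same for the moment, N m; "finger_gap": opening from 0.0 (shut) to 1.0 (fully open); "grip_force": force on a finger pad.
Only numpy, scipy, OpenCV 4.12 (cv2) and the standard library are available. Lean on these libraries where they do the work, as an engineer would, in place of code of your own. Each camera call takes 0.05 s, during which the arm holds its last target. There are 200 camera calls.

## Working session

There is one attempt and no reset: what is moved stays moved. The work goes in short steps, Python scripts to look and compute and a tool call to move; the robot and the scene stay as the last step left them, time stands still between calls to the robot, and variables do not carry over. Pictures are saved under pics/ and viewed, at most 10 in all, crops included, and the job is handed in when it is done.

```bash
ls; mkdir -p pics
```

Create h.py:
```python
import numpy as np, cv2
from plant import r
from scipy.spatial.transform import Rotation as R
def cam(n):
    c=r.get_calibration(n); K=np.array([[c['fx'],0,c['cx']],[0,c['fy'],c['cy']],[0,0,1.]])
    return K,np.array(c['dist'],float),np.array(c['rvec'],float),np.array(c['tvec'],float)
def ray(n,px,z):
    K,d,rv,t=cam(n); p=cv2.undistortPoints(np.array(px,float).reshape(-1,1,2),K,d).reshape(-1,2)
    Rm=cv2.Rodrigues(rv)[0]; o=-Rm.T@t; v=np.c_[p,np.ones(len(p))]@Rm
    return o+v*((z-o[2])/v[:,2])[:,None]
def proj(n,P):
    K,d,rv,t=cam(n); return cv2.projectPoints(np.array(P,float).reshape(-1,1,3),rv,t,K,d)[0].reshape(-1,2)
def snap(n,f):
    im=r.read_camera(n); cv2.imwrite('pics/'+f,im[:,:,::-1]); return im
def tool(target,z=None,yaw=None):
    """world delta -> tool axes"""
    s=r.state(); Rt=R.from_rotvec(s['tcp_rot']); return Rt.inv().apply(np.array(target)-s['tcp_pos'])
```

Run:
```python
from h import *
snap('top','t0.png');snap('side','s0.png')
s=r.state();print(s['t'],s['tcp_pos'],s['tcp_rot'],s['finger_gap'])
print(R.from_rotvec(s['tcp_rot']).as_matrix().round(3))
for n in('top','side'):
    K,d,rv,t=cam(n);print(n,-cv2.Rodrigues(rv)[0].T@t)
```

```text
pics
plant.py
0.1 [ 0.19099559 -0.59462563  0.23053198] [-3.10228235e+00 -4.86148652e-01  5.11997624e-04] 1.0036259683749686
[[ 0.952  0.306 -0.001]
 [ 0.306 -0.952  0.001]
 [-0.    -0.001 -1.   ]]
top [ 4.85233360e-01 -4.82847070e-04  1.56487716e+00]
side [-0.26479988  0.91933032  1.09708849]
```

View pics/t0.png

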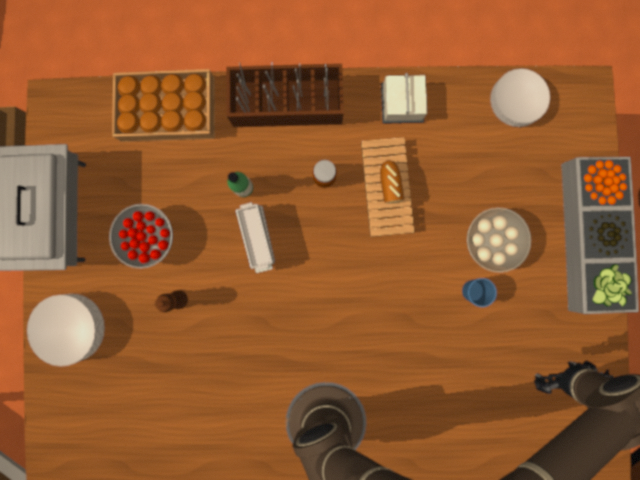

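View pics/s0.png

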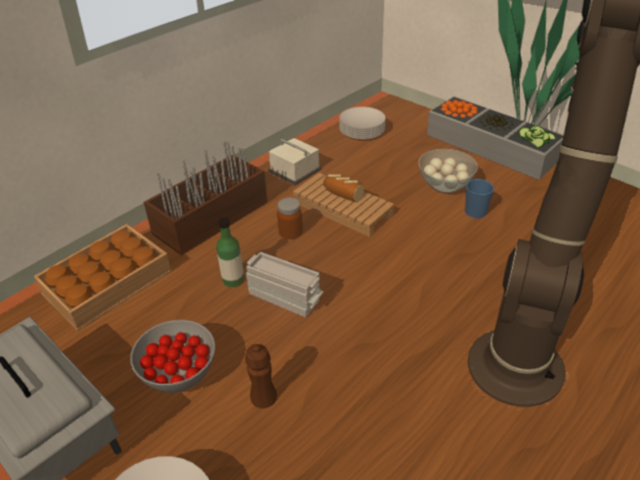

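The top view shows the pile centred near pixel (255,238) and the board's front edge near (392,234). In the side view the pile is at about (284,283). Next I'll measure both with masks.

Run:
```python
from h import *
t=cv2.imread('pics/t0.png');s=cv2.imread('pics/s0.png')
a=cv2.resize(t[190:285,215:295],None,fx=5,fy=5,interpolation=cv2.INTER_CUBIC)
b=cv2.resize(t[130:245,350:425],None,fx=4.13,fy=4.13,interpolation=cv2.INTER_CUBIC)[:475]
cv2.imwrite('pics/c0.png',np.hstack([a,b]))
cv2.imwrite('pics/c1.png',cv2.resize(s[245:320,235:335],None,fx=7,fy=7,interpolation=cv2.INTER_CUBIC))
hsv=cv2.cvtColor(t,cv2.COLOR_BGR2HSV)
m=np.zeros(t.shape[:2],np.uint8);m[190:285,225:290]=((hsv[...,1]<80)&(hsv[...,2]>110))[190:285,225:290]
m=cv2.morphologyEx(m,cv2.MORPH_OPEN,np.ones((3,3)))
c=max(cv2.findContours(m,0,2)[0],key=cv2.contourArea)
bx=cv2.boxPoints(cv2.minAreaRect(c));w=ray('top',bx,.104);print(bx,w,w.mean(0),np.linalg.norm(np.diff(w,axis=0),axis=1))
# board
m=np.zeros(t.shape[:2],np.uint8);m[125:245,350:425]=((hsv[...,2]>165)&(hsv[...,0]<22))[125:245,350:425]
m=cv2.morphologyEx(m,cv2.MORPH_CLOSE,np.ones((7,7)));m=cv2.morphologyEx(m,cv2.MORPH_OPEN,np.ones((5,5)))
c=max(cv2.findContours(m,0,2)[0],key=cv2.contourArea)
bx=cv2.boxPoints(cv2.minAreaRect(c));w=ray('top',bx,.046);print(bx,w,w.mean(0),np.linalg.norm(np.diff(w,axis=0),axis=1))
```

```text
[[234.28871 206.78055]
 [259.03656 200.21478]
 [276.74084 266.94632]
 [251.99298 273.5121 ]] [[0.65033772 0.25036384 0.104     ]
 [0.66776978 0.17834012 0.104     ]
 [0.47444968 0.13018727 0.104     ]
 [0.45702363 0.20159136 0.104     ]] [0.5623952  0.19012065 0.104     ] [0.07410325 0.1992269  0.07349973]
[[354.39883 133.09247]
 [406.62424 125.0578 ]
 [424.9017  243.86127]
 [372.6763  251.89594]] [[ 0.8730687  -0.10588008  0.046     ]
 [ 0.89480402 -0.26494822  0.046     ]
 [ 0.53355871 -0.30788516  0.046     ]
 [ 0.51293586 -0.15121318  0.046     ]] [ 0.70359182 -0.20748166  0.046     ] [0.16054625 0.36378807 0.15802345]
```

View pics/c0.png

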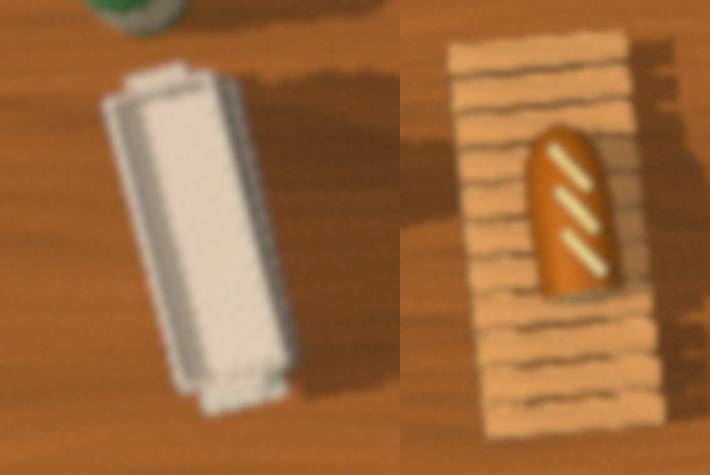

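View pics/c1.png

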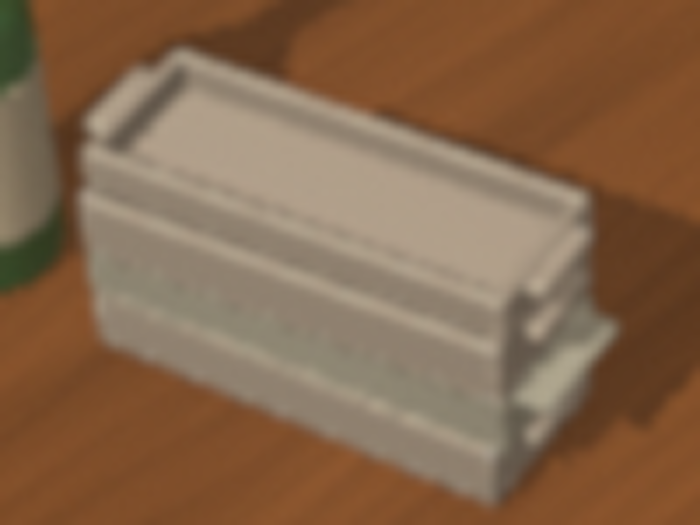

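The crops show dish C's rim corners clearly. In the side view they are near (260.7,252), (247,266.5), (308,288) and (319,273). The tray's lip points towards the robot at about (322,292). The board's top corners are near (361.5,141), (405,138), (414,232) and (370.5,236.5). I'll turn these into positions and check them against the given sizes.

Run:
```python
from h import *
def rep(n,px,z):
    w=ray(n,px,z);w=w[:,:2];print(n,w.round(4).tolist(),'c',w.mean(0).round(4),'len',np.linalg.norm(np.roll(w,-1,0)-w,axis=1).round(4))
    for i,j in((0,3),(1,2)):print('  ang',np.degrees(np.arctan2(*(w[i]-w[j])[::-1])).round(2))
rep('side',[[247.1,266.4],[260.7,252.1],[319.3,272.9],[307.9,287.9]],.104)
t=cv2.imread('pics/t0.png');hsv=cv2.cvtColor(t,cv2.COLOR_BGR2HSV)
V=hsv[...,2]; print(V[190,355:420:3],V[225:242,392],V[238,240:285:2])
m=np.zeros(V.shape,np.uint8);m[130:242,352:422]=(V>185)[130:242,352:422]
m=cv2.morphologyEx(m,cv2.MORPH_CLOSE,np.ones((5,5)))
c=max(cv2.findContours(m,0,2)[0],key=cv2.contourArea)
rep('top',cv2.boxPoints(cv2.minAreaRect(c)),.046)
rep('top',[[361.6,140.9],[405,137.7],[414.2,231.7],[370.6,236.5]],.046)
# front line, bottom edge of mask per column; left edge per row
cols=np.arange(374,411);b=[m[:,x].nonzero()[0].max()+.5 for x in cols];f=np.polyfit(cols,b,1)
rows=np.arange(145,232);l=np.array([m[y].nonzero()[0].min()-.5 for y in rows]);rt=np.array([m[y].nonzero()[0].max()+.5 for y in rows])
fl=np.polyfit(rows,l,1);fr=np.polyfit(rows,rt,1)
def X(fl):
    y=(f[0]*fl[1]+f[1])/(1-f[0]*fl[0]);return [np.polyval(fl,y),y]
def Y(fl,y):return [np.polyval(fl,y),y]
rep('top',[Y(fl,140.),Y(fr,138.),X(fr),X(fl)],.046)
print('resid',np.std(l-np.polyval(fl,rows)),np.std(rt-np.polyval(fr,rows)))
# pile left top edge
hs=hsv[...,1];rows=np.arange(215,265);
g=[int(np.argmax((hs[y,225:290]<90)&(V[y,225:290]>120)))+225-.5 for y in rows];print(np.polyfit(rows,g,1))
p=np.polyfit(rows,g,1);w=ray('top',[Y(p,212),Y(p,265)],.104);print(w,np.degrees(np.arctan2(*(w[0]-w[1])[1::-1])))
```

```text
side [[0.6419, 0.246], [0.6567, 0.1854], [0.4881, 0.144], [0.4726, 0.2013]] c [0.5648 0.1942] len [0.0624 0.1736 0.0593 0.1751]
  ang 14.8
  ang 13.81
[152 149 147 142 206 211 196 189 182 157 174 198 204 215 155 119 124 152
 141 107 108 108] [174 165 186 205 208 209 210 208 198 178 159 152 153 155 157 161 162] [156 172 178 149 160 199 219 220 220 219 220 220 210 145 116 108 113 111
 111 111 110 112 111]
top [[0.8488, -0.126], [0.8592, -0.2559], [0.5701, -0.2745], [0.5602, -0.1462]] c [ 0.7096 -0.2006] len [0.1303 0.2897 0.1286 0.2893]
  ang 4.02
  ang 3.69
top [[0.8486, -0.127], [0.8559, -0.2586], [0.5706, -0.277], [0.559, -0.1462]] c [ 0.7085 -0.2022] len [0.1318 0.2859 0.1313 0.2903]
  ang 3.8
  ang 3.67
top [[0.8514, -0.1266], [0.8557, -0.2189], [0.5712, -0.2651], [0.5621, -0.146]] c [ 0.7101 -0.1892] len [0.0924 0.2882 0.1195 0.2899]
  ang 3.83
  ang 9.23
resid 0.32707367839115314 7.176081216659948
[  0.26545018 179.08468187]
[[0.63511699 0.24740715 0.104     ]
 [0.48153681 0.20861972 0.104     ]] 14.173935685372438
```

The checks hold. The board measures 130 x 290 at 4.0° with its front middle near (0.565, -0.2107). The pile's centre is near (0.5645, 0.195) at 14.2°. I'll move over the pile, then grip dish B so that C rides along on it.

Careful with the scale: shifts go in units of 100 mm and turns go in units of 0.25 rad. That gives: -0.05 m is -0.5, 0.05 m is 0.5, 0.063 rad is 0.252.

Emit:
inch_along(
  ticks={"deltas":[[0.5, -0.5, 0, 0, 0, 0.08], [1, -1, 0, 0, 0, 0.252], [2, -2, 0, 0, 0, 0.252], [3, -3, 0, 0, 0, 0.252], [3, -3.2, 0, 0, 0, 0.252], [3, -3.4, 0, 0, 0, 0.252], [4, -4, 0, 0, 0, 0.252], [4, -4.3, 0, 0, 0, 0.252], [4, -4.3, 0, 0, 0, 0.252], [5, -5, 0, 0, 0, 0.252], [5, -5.3, 0, 0, 0, 0.252], [5.5, -5.8, 0, 0, 0, 0.252]]},
  jaw=1.0,
)

```text
t: 1.3
tcp_pos: [0.4522, -0.0536, 0.2313]
tcp_rot: [3.117, 0.388, 0.0]
wrist_force: [0.6, -1.5, -0.6]
finger_gap: 0.999
grip_force: 0.0
```

Run:
```python
from h import *
print(tool([.5645,.195,.15]),R.from_rotvec(r.state()['tcp_rot']).as_matrix().round(3).tolist())
```

```text
[ 0.16973242 -0.21351442  0.08125675] [[0.97, 0.245, 0.0], [0.245, -0.97, -0.0], [0.0, 0.0, -1.0]]
```

Emit:
inch_along(
  ticks={"deltas":[[0.3, -0.4, 0, 0, 0, 0], [0.6, -0.8, 0, 0, 0, 0], [0.9, -1.1, 0, 0, 0, 0], [1.2, -1.5, 0, 0, 0, 0], [1.4, -1.8, 0, 0, 0, 0], [1.5, -1.9, 0, 0, 0, 0], [1.5, -1.9, 0, 0, 0, 0], [1.5, -1.9, 0, 0, 0, 0]]},
)

```text
t: 2.1
tcp_pos: [0.5504, 0.1643, 0.2307]
tcp_rot: [3.117, 0.387, -0.002]
wrist_force: [0.9, -0.1, 0.7]
finger_gap: 0.998
grip_force: 0.0
```

Run:
```python
from h import *
print(tool([.5645,.195,.125]),R.from_rotvec(r.state()['tcp_rot']).as_matrix().round(3).tolist())
snap('side','s1.png');snap('top','t1.png')
a=cv2.imread('pics/s1.png')[190:340,190:390];b=cv2.imread('pics/t1.png')[160:310,170:370]
cv2.imwrite('pics/c2.png',cv2.resize(np.hstack([a,b]),None,fx=2,fy=2,interpolation=cv2.INTER_CUBIC))
```

```text
[ 0.02128803 -0.02639878  0.10564787] [[0.97, 0.245, -0.001], [0.245, -0.97, -0.001], [-0.001, 0.001, -1.0]]
```

View pics/c2.png

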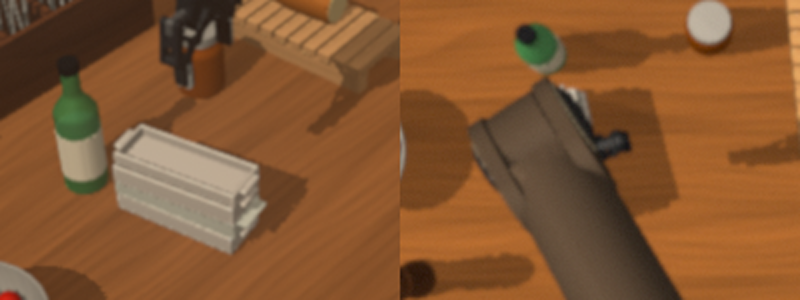

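The picture shows the open gripper up and to the right of the pile in the side view, with the bottle clear of it. I'll go over the pile and descend.

Emit:
inch_along(
  ticks={"deltas":[[0.1, -0.15, 0.2, 0, 0, 0], [0.21, -0.26, 0.5, 0, 0, 0], [0.21, -0.26, 0.8, 0, 0, 0], [0.21, -0.26, 0.8, 0, 0, 0], [0.21, -0.26, 0.8, 0, 0, 0], [0.21, -0.26, 0.8, 0, 0, 0]]},
)

```text
t: 2.8
tcp_pos: [0.5657, 0.1954, 0.1532]
tcp_rot: [-3.118, -0.386, -0.004]
wrist_force: [-0.7, -0.4, -0.6]
finger_gap: 1.003
grip_force: 0.0
```

Run:
```python
from h import *
print(tool([.5645,.195,.055]),R.from_rotvec(r.state()['tcp_rot']).as_matrix().round(3).tolist())
snap('side','s2.png')
cv2.imwrite('pics/c3.png',cv2.resize(cv2.imread('pics/s2.png')[190:340,200:360],None,fx=4,fy=4,interpolation=cv2.INTER_CUBIC))
```

```text
[-1.50692260e-03  6.35401995e-05  9.82115208e-02] [[0.97, 0.244, 0.002], [0.244, -0.97, 0.0], [0.002, 0.0, -1.0]]
```

View pics/c3.png

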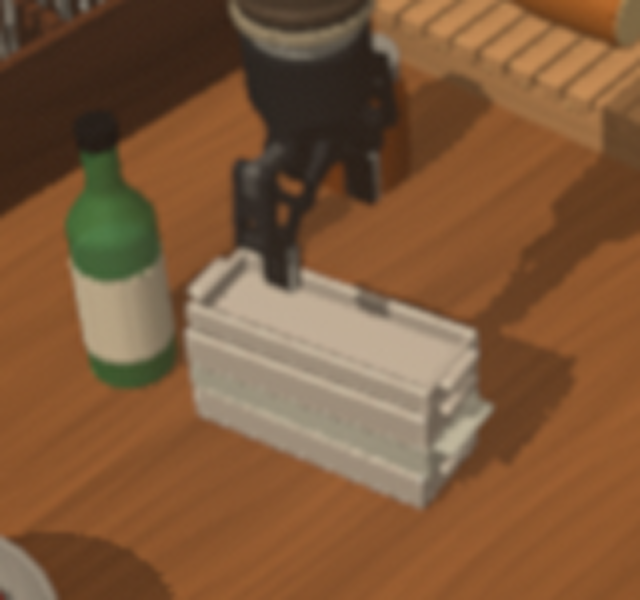

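The gripper stands above the pile's middle, left finger tip near (271,261), consistent with straddling the dish. I'll descend to grip B.

In the tool's units: 0.097 m is 0.97, 0.09 m is 0.9.

Emit:
inch_along(
  ticks={"deltas":[[-0.01, 0, 0.3, 0, 0, 0], [-0.01, 0, 0.45, 0, 0, 0], [-0.01, 0, 0.6, 0, 0, 0], [-0.01, 0, 0.7, 0, 0, 0], [-0.01, 0, 0.8, 0, 0, 0], [-0.01, 0, 0.9, 0, 0, 0], [-0.01, 0, 0.97, 0, 0, 0], [-0.01, 0, 0.97, 0, 0, 0], [-0.01, 0, 0.97, 0, 0, 0]]},
)

```text
t: 3.75
tcp_pos: [0.5639, 0.1958, 0.0544]
tcp_rot: [-3.117, -0.388, -0.0]
wrist_force: [0.1, 0.6, 0.7]
finger_gap: 0.998
grip_force: 0.0
```

Run:
```python
from h import *
print(tool([.5645,.195,.055]))
```

```text
[ 0.0004093   0.0009498  -0.00060809]
```

Emit:
inch_along(
  ticks={"deltas":[[0, 0, 0, 0, 0, 0], [0, 0, 0, 0, 0, 0], [0, 0, 0, 0, 0, 0], [0, 0, 0, 0, 0, 0], [0, 0, 0, 0, 0, 0], [0, 0, 0, 0, 0, 0], [0, 0, 0, 0, 0, 0], [0, 0, 0, 0, 0, 0]]},
  jaw=0.6,
)

```text
t: 4.55
tcp_pos: [0.5642, 0.1961, 0.0553]
tcp_rot: [-3.117, -0.388, -0.002]
wrist_force: [-2.3, -0.5, 6.1]
finger_gap: 0.786
grip_force: 69.5
```

Gripped. I'll lift slowly.

Emit:
inch_along(
  ticks={"deltas":[[0, 0, -0.02, 0, 0, 0], [0, 0, -0.06, 0, 0, 0], [0, 0, -0.12, 0, 0, 0], [0, 0, -0.22, 0, 0, 0], [0, 0, -0.35, 0, 0, 0], [0, 0, -0.5, 0, 0, 0], [0, 0, -0.65, 0, 0, 0], [0, 0, -0.78, 0, 0, 0], [0, 0, -0.86, 0, 0, 0], [0, 0, -0.9, 0, 0, 0], [0, 0, -0.9, 0, 0, 0]]},
)

```text
t: 5.65
tcp_pos: [0.5639, 0.1957, 0.1448]
tcp_rot: [-3.117, -0.388, -0.001]
wrist_force: [-0.2, -0.2, -5.6]
finger_gap: 0.782
grip_force: 68.7
```

Run:
```python
from h import *
s=r.state();print(s['moment'],s['wrist_force'])
snap('side','s3.png')
cv2.imwrite('pics/c4.png',cv2.resize(cv2.imread('pics/s3.png')[190:340,200:360],None,fx=4,fy=4,interpolation=cv2.INTER_CUBIC))
```

```text
[ 0.01191621  0.03799889 -0.0003846 ] [-0.22449838 -0.15126041 -5.59725359]
```

View pics/c4.png

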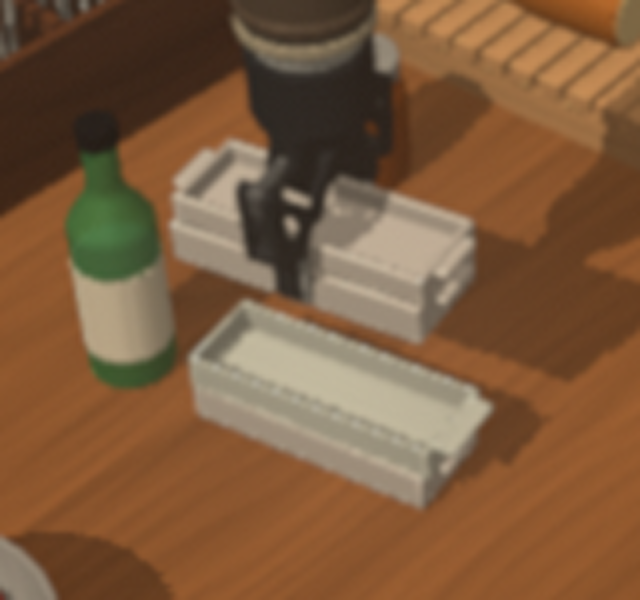

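Dishes B and C came up together and level. The tray remains on dish A with its lip towards the robot at about (323,292) in the full frame. I'll carry the stack to about (0.42, 0).

Emit:
inch_along(
  ticks={"deltas":[[-0.05, 0.04, 0, 0, 0, 0], [-0.18, 0.15, 0, 0, 0, 0], [-0.38, 0.3, 0, 0, 0, 0], [-0.6, 0.5, 0, 0, 0, 0], [-0.83, 0.7, 0, 0, 0, 0], [-1.06, 0.88, 0.1, 0, 0, 0], [-1.28, 1.06, 0.2, 0, 0, 0], [-1.48, 1.22, 0.35, 0, 0, 0], [-1.65, 1.36, 0.5, 0, 0, 0], [-1.78, 1.47, 0.65, 0, 0, 0], [-1.86, 1.53, 0.8, 0, 0, 0], [-1.88, 1.55, 0.95, 0, 0, 0]]},
)

```text
t: 6.9
tcp_pos: [0.4179, -0.0023, 0.0485]
tcp_rot: [3.117, 0.385, -0.002]
wrist_force: [0.2, -0.1, -5.4]
finger_gap: 0.785
grip_force: 68.7
```

Emit:
inch_along(
  ticks={"deltas":[[0, 0, 0.12, 0, 0, 0], [0, 0, 0.22, 0, 0, 0], [0, 0, 0.3, 0, 0, 0], [0, 0, 0.36, 0, 0, 0], [0, 0, 0.4, 0, 0, 0], [0, 0, 0.4, 0, 0, 0]]},
)

```text
t: 7.5
tcp_pos: [0.4194, -0.0005, 0.009]
tcp_rot: [-3.117, -0.389, 0.001]
wrist_force: [0.1, 0.6, -6.2]
finger_gap: 0.782
grip_force: 68.7
```

In the tool's units: 0.006 m is 0.06, 0.005 m is 0.05.

Emit:
inch_along(
  ticks={"deltas":[[0, 0, 0.02, 0, 0, 0], [0, 0, 0.03, 0, 0, 0], [0, 0, 0.04, 0, 0, 0], [0, 0, 0.05, 0, 0, 0], [0, 0, 0.06, 0, 0, 0], [0, 0, 0.06, 0, 0, 0], [0, 0, 0.06, 0, 0, 0]]},
)

```text
t: 8.2
tcp_pos: [0.4196, -0.0007, 0.0033]
tcp_rot: [3.117, 0.388, 0.0]
wrist_force: [0.7, 0.1, -5.2]
finger_gap: 0.786
grip_force: 69.0
```

Emit:
inch_along(
  ticks={"deltas":[[0, 0, 0.005, 0, 0, 0], [0, 0, 0.01, 0, 0, 0], [0, 0, 0.015, 0, 0, 0], [0, 0, 0.015, 0, 0, 0]]},
)

```text
t: 8.6
tcp_pos: [0.4196, -0.0007, 0.0032]
tcp_rot: [3.116, 0.388, 0.001]
wrist_force: [-7.1, 0.4, 22.5]
finger_gap: 0.782
grip_force: 72.6
```

Contact made. I'll release, rise, and image the tray.

In the tool's units: -0.001 m is -0.01.

Emit:
inch_along(
  ticks={"deltas":[[0, 0, -0.01, 0, 0, 0], [0, 0, -0.01, 0, 0, 0], [0, 0, -0.01, 0, 0, 0], [0, 0, -0.01, 0, 0, 0], [0, 0, -0.01, 0, 0, 0]]},
  jaw=1.0,
)

```text
t: 9.1
tcp_pos: [0.4196, -0.0007, 0.0027]
tcp_rot: [-3.117, -0.388, 0.0]
wrist_force: [-0.3, -0.1, 0.9]
finger_gap: 1.001
grip_force: 0.0
```

Emit:
inch_along(
  ticks={"deltas":[[0, 0, -0.15, 0, 0, 0], [0, 0, -0.4, 0, 0, 0], [0, 0, -0.8, 0, 0, 0], [0, 0, -1.2, 0, 0, 0], [0, 0, -1.5, 0, 0, 0], [0, 0, -1.5, 0, 0, 0]]},
)

```text
t: 9.7
tcp_pos: [0.4219, -0.0006, 0.1563]
tcp_rot: [3.116, 0.387, 0.011]
wrist_force: [-0.1, 0.6, 0.0]
finger_gap: 1.002
grip_force: 0.0
```

Run:
```python
from h import *
snap('top','t4.png');snap('side','s4.png')
a=cv2.imread('pics/t4.png')[195:280,220:300];b=cv2.imread('pics/s4.png')[250:335,235:335]
cv2.imwrite('pics/c5.png',np.hstack([cv2.resize(x,None,fx=4.4,fy=4.4,interpolation=cv2.INTER_CUBIC) for x in(a,b)]))
```

```text
(no output)
```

View pics/c5.png

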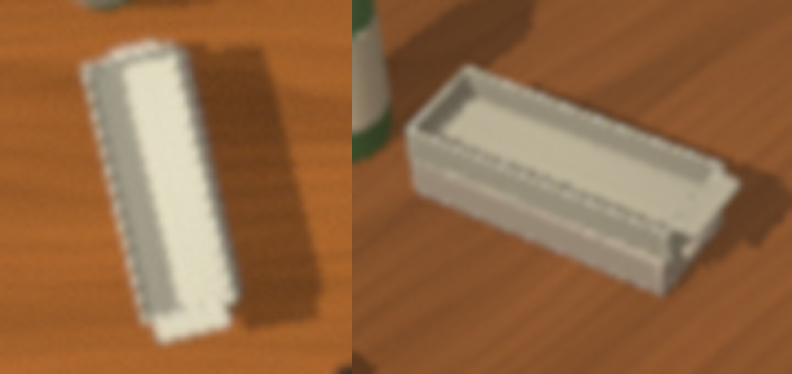

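Top crop: tray rim corners at (82,68), (183,46), (238,298), (143,324), lip towards the robot at (162–232, 322–342). Side crop corners: (408,130), (467,67), (718,162), (668,240).

Run:
```python
from h import *
def rep(n,px,z):
    w=ray(n,px,z)[:,:2];print(n,'c',w.mean(0).round(4),'len',np.linalg.norm(np.roll(w,-1,0)-w,axis=1).round(4),[np.degrees(np.arctan2(*(w[i]-w[j])[::-1])).round(2) for i,j in((0,3),(1,2))])
f=lambda a,o:np.array(a)/4.4+o-.4
rep('top',f([[82,68],[183,46],[238,298],[143,324]],[220,195]),.056)
rep('side',f([[56,130],[115,67],[366,162],[316,240]],[235,250]),.056)
w=ray('top',f([[162,342],[232,322]],[220,195]),.0545);print('lip',w.mean(0))
c,a=np.array([.5645,.195]),np.radians(14.2);print('pred lip',c-.105*np.array([np.cos(a),np.sin(a)]))
print(tool([.5635,.195,.1]))
```

```text
top c [0.5661 0.194 ] len [0.0702 0.1747 0.0664 0.1783] [np.float64(12.69), np.float64(11.45)]
side c [0.569  0.1971] len [0.0625 0.1743 0.0678 0.1805] [np.float64(11.4), np.float64(12.98)]
lip [0.46559698 0.17148898 0.0545    ]
pred lip [0.46270824 0.16924272]
[ 0.18728199 -0.15495252  0.0531291 ]
```

Emit:
inch_along(
  ticks={"deltas":[[0.3, -0.25, 0, 0, 0, 0], [0.6, -0.5, 0, 0, 0, 0.124], [1, -0.8, 0, 0, 0, 0.124], [1.3, -1.1, 0, 0, 0, 0.124], [1.6, -1.35, 0, 0, 0, 0.124], [1.8, -1.5, 0, 0, 0, 0.124], [1.9, -1.54, 0.2, 0, 0, 0.124], [1.9, -1.54, 0.4, 0, 0, 0.124], [1.9, -1.54, 0.6, 0, 0, 0.124], [1.9, -1.54, 0.6, 0, 0, 0.124], [1.9, -1.54, 0.6, 0, 0, 0.124]]},
)

```text
t: 10.9
tcp_pos: [0.565, 0.1952, 0.0915]
tcp_rot: [3.123, 0.341, -0.005]
wrist_force: [-0.2, -0.6, 0.2]
finger_gap: 1.001
grip_force: 0.0
```

Run:
```python
from h import *
print(tool([.567,.195,.031]));m=R.from_rotvec(r.state()['tcp_rot']).as_matrix();print(np.degrees(np.arctan2(m[1,0],m[0,0])))
```

```text
[0.00208334 0.00058193 0.06045005]
12.452219372773682
```

In the tool's units: 0.06 m is 0.6, 0.055 m is 0.55.

Emit:
inch_along(
  ticks={"deltas":[[0.02, 0, 0.2, 0, 0, 0], [0.02, 0, 0.35, 0, 0, 0], [0.02, 0, 0.46, 0, 0, 0], [0.02, 0, 0.55, 0, 0, 0], [0.02, 0, 0.6, 0, 0, 0], [0.02, 0, 0.6, 0, 0, 0], [0.02, 0, 0.6, 0, 0, 0]]},
)

```text
t: 11.6
tcp_pos: [0.5681, 0.1958, 0.0331]
tcp_rot: [-3.123, -0.34, -0.001]
wrist_force: [-0.1, 0.7, 0.6]
finger_gap: 1.001
grip_force: 0.0
```

Emit:
inch_along(
  ticks={"deltas":[[0, 0, 0, 0, 0, 0], [0, 0, 0, 0, 0, 0], [0, 0, 0, 0, 0, 0], [0, 0, 0, 0, 0, 0], [0, 0, 0, 0, 0, 0], [0, 0, 0, 0, 0, 0], [0, 0, 0, 0, 0, 0], [0, 0, 0, 0, 0, 0]]},
  jaw=0.5,
)

```text
t: 12.4
tcp_pos: [0.5684, 0.1959, 0.0338]
tcp_rot: [-3.123, -0.34, -0.002]
wrist_force: [-1.6, -1.1, 5.7]
finger_gap: 0.735
grip_force: 66.9
```

Gap difference (0.735 vs 0.784, about 4 mm) fits the 64 mm tray. Lift it.

Emit:
inch_along(
  ticks={"deltas":[[0, 0, -0.02, 0, 0, 0], [0, 0, -0.06, 0, 0, 0], [0, 0, -0.14, 0, 0, 0], [0, 0, -0.26, 0, 0, 0], [0, 0, -0.42, 0, 0, 0], [0, 0, -0.6, 0, 0, 0], [0, 0, -0.8, 0, 0, 0], [0, 0, -1, 0, 0, 0], [0, 0, -1.15, 0, 0, 0], [0, 0, -1.25, 0, 0, 0], [0, 0, -1.3, 0, 0, 0], [0, 0, -1.3, 0, 0, 0]]},
)

```text
t: 13.6
tcp_pos: [0.568, 0.1956, 0.1633]
tcp_rot: [-3.123, -0.34, -0.001]
wrist_force: [0.5, 0.9, -3.6]
finger_gap: 0.732
grip_force: 66.1
```

Run:
```python
from h import *
s=r.state();print(s['wrist_force'],s['moment'])
snap('side','s5.png');snap('top','t5.png')
a=np.radians(4);f=np.array([.565,-.2107]);g=f-.14*np.array([np.cos(a),np.sin(a)])
m=R.from_rotvec(s['tcp_rot']).as_matrix();print(np.degrees(np.arctan2(m[1,0],m[0,0])),g,tool([*g,.164]))
b=cv2.imread('pics/s5.png')[190:340,200:360]
cv2.imwrite('pics/c6.png',cv2.resize(b,None,fx=4,fy=4,interpolation=cv2.INTER_CUBIC))
```

```text
[ 0.50820351  0.94279259 -3.55037501] [ 0.02399209  0.0511209  -0.01079548]
12.418678055803557 [ 0.42534103 -0.22046591] [-0.2282748   0.37550318 -0.00157432]
```

View pics/c6.png

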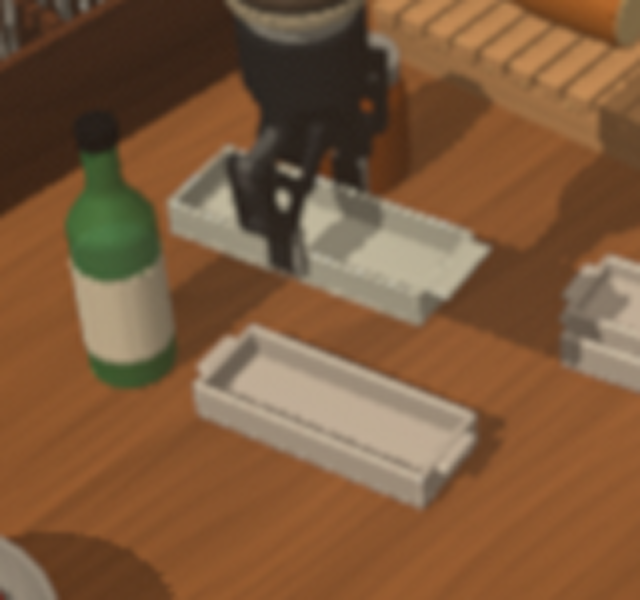

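The tray is held level and dish A stays put. Its rim corners in this crop are near (197,380), (255,327), (475,410) and (428,480). I'll carry the tray to in front of the bay.

In the tool's units: 0.318 m is 3.18, 0.291 m is 2.91, 0.147 rad is 0.588.

Emit:
inch_along(
  ticks={"deltas":[[-0.04, 0.06, 0, 0, 0, 0.04], [-0.14, 0.22, 0, 0, 0, 0.08], [-0.28, 0.46, 0, 0, 0, 0.14], [-0.45, 0.75, 0, 0, 0, 0.2], [-0.64, 1.06, 0, 0, 0, 0.26], [-0.83, 1.37, 0, 0, 0, 0.32], [-1.02, 1.68, 0, 0, 0, 0.38], [-1.21, 1.99, 0, 0, 0, 0.44], [-1.4, 2.3, 0, 0, 0, 0.5], [-1.59, 2.61, 0, 0, 0, 0.56], [-1.77, 2.91, 0, 0, 0, 0.588], [-1.93, 3.18, 0, 0, 0, 0.588]]},
)

```text
t: 14.9
tcp_pos: [0.4454, -0.1592, 0.1625]
tcp_rot: [3.139, 0.105, -0.002]
wrist_force: [0.6, -0.1, -3.1]
finger_gap: 0.737
grip_force: 66.2
```

Emit:
inch_along(
  ticks={"deltas":[[-0.11, 0.215, 0.1, 0, 0, 0], [-0.19, 0.37, 0.2, 0, 0, 0], [-0.25, 0.51, 0.3, 0, 0, 0], [-0.27, 0.6, 0.5, 0, 0, 0], [-0.27, 0.6, 0.7, 0, 0, 0], [-0.27, 0.6, 0.8, 0, 0, 0], [-0.27, 0.6, 0.9, 0, 0, 0], [-0.27, 0.6, 0.9, 0, 0, 0], [-0.27, 0.6, 0.9, 0, 0, 0]]},
)

```text
t: 15.8
tcp_pos: [0.4254, -0.218, 0.0731]
tcp_rot: [3.14, 0.111, 0.0]
wrist_force: [-0.6, 0.3, -2.5]
finger_gap: 0.733
grip_force: 66.4
```

Run:
```python
from h import *
s=r.state();snap('top','t6.png');snap('side','s6.png')
a=np.radians(4);f=np.array([.565,-.2107]);g=f-.14*np.array([np.cos(a),np.sin(a)])
m=R.from_rotvec(s['tcp_rot']).as_matrix();print(np.degrees(np.arctan2(m[1,0],m[0,0])),g,tool([*g,.003]))
A=cv2.imread('pics/t6.png')[200:290,345:440];b=cv2.imread('pics/s6.png')[180:270,310:405]
cv2.imwrite('pics/c7.png',np.hstack([cv2.resize(x,None,fx=4.2,fy=4.2,interpolation=cv2.INTER_CUBIC) for x in(A,b)]))
px=np.array([[197,380],[255,327],[475,410],[428,480]])/4+[200,190]-.4
w=ray('side',px,.032)[:,:2];print('A c',w.mean(0).round(4),'len',np.linalg.norm(np.roll(w,-1,0)-w,axis=1).round(4),[np.degrees(np.arctan2(*(w[i]-w[j])[::-1])).round(2) for i,j in((0,3),(1,2))])
```

```text
4.035166926940875 [ 0.42534103 -0.22046591] [-0.00055621  0.00218796  0.07048378]
A c [0.5703 0.1936] len [0.061  0.1691 0.0678 0.1792] [np.float64(11.09), np.float64(13.31)]
```

View pics/c7.png

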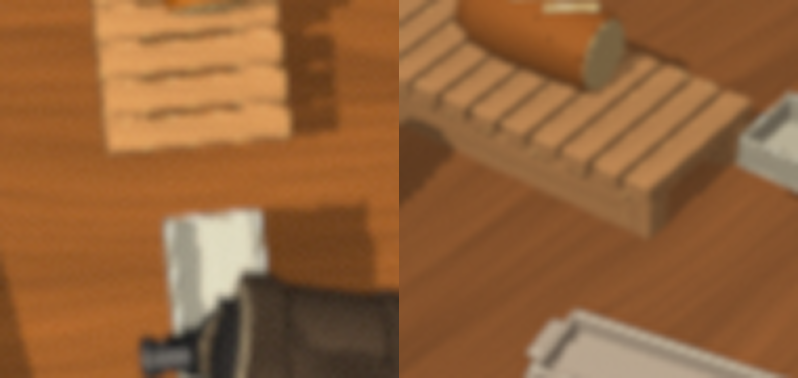

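This shows the tray's far end corners at (165,218) and (262,210), and the board's front corners at (107,152) and (290,137) in the top crop. I'll compare the centrelines.

Run:
```python
from h import *
f=lambda a:np.array(a)/4.2+[345,200]-.4
z=r.state()['tcp_pos'][2]-.0018+.024
t=ray('top',f([[165,218],[262,210]]),z)[:,:2];b=ray('top',f([[107,152],[290,137]]),.046)[:,:2]
for w in(t,b):
    d=w[1]-w[0];print(w.mean(0).round(4),np.linalg.norm(d).round(4),np.degrees(np.arctan2(d[0],-d[1])).round(2))
e=np.radians(4);x=np.array([np.cos(e),np.sin(e)]);y=np.array([-x[1],x[0]]);d=b.mean(0)-t.mean(0);print('fwd',d@x,'lat',d@y)
s=r.state();print('tcp lat to board line',(np.array([.565,-.2107])-s['tcp_pos'][:2])@y)
```

```text
[ 0.5145 -0.212 ] 0.067 3.48
[ 0.5651 -0.21  ] 0.1308 3.48
fwd 0.05059772339459918 lat -0.0014719765619973675
tcp lat to board line -0.0022348317650210995
```

Emit:
inch_along(
  ticks={"deltas":[[0, 0.01, 0.15, 0, 0, 0], [0, 0.018, 0.35, 0, 0, 0], [0, 0.018, 0.52, 0, 0, 0], [0, 0.018, 0.62, 0, 0, 0], [0, 0.018, 0.67, 0, 0, 0], [0, 0.018, 0.69, 0, 0, 0], [0, 0.018, 0.69, 0, 0, 0], [0, 0.018, 0.69, 0, 0, 0]]},
)

```text
t: 16.7
tcp_pos: [0.4257, -0.2202, 0.0044]
tcp_rot: [3.139, 0.11, 0.001]
wrist_force: [-0.2, 0.4, -3.1]
finger_gap: 0.736
grip_force: 66.5
```

Emit:
inch_along(
  ticks={"deltas":[[0.05, 0, 0, 0, 0, 0], [0.15, 0, 0, 0, 0, 0], [0.3, 0, 0, 0, 0, 0], [0.45, 0, 0, 0, 0, 0], [0.6, 0, 0, 0, 0, 0], [0.7, 0, 0, 0, 0, 0], [0.78, 0, 0, 0, 0, 0], [0.85, 0, 0, 0, 0, 0], [0.9, 0, 0, 0, 0, 0], [0.9, 0, 0, 0, 0, 0]]},
)

```text
t: 17.7
tcp_pos: [0.5156, -0.2136, 0.0038]
tcp_rot: [-3.14, -0.11, -0.001]
wrist_force: [0.8, 0.1, -3.7]
finger_gap: 0.735
grip_force: 66.5
```

Emit:
inch_along(
  ticks={"deltas":[[0, 0, 0.007, 0, 0, 0], [0, 0, 0.014, 0, 0, 0], [0, 0, 0.02, 0, 0, 0], [0, 0, 0.025, 0, 0, 0], [0, 0, 0.025, 0, 0, 0]]},
)

```text
t: 18.2
tcp_pos: [0.5145, -0.2138, 0.0018]
tcp_rot: [3.139, 0.109, -0.001]
wrist_force: [-3.5, -0.4, 5.2]
finger_gap: 0.737
grip_force: 67.4
```

Emit:
inch_along(
  ticks={"deltas":[[0, 0, -0.005, 0, 0, 0], [0, 0, -0.005, 0, 0, 0], [0, 0, -0.005, 0, 0, 0], [0, 0, -0.005, 0, 0, 0], [0, 0, -0.005, 0, 0, 0], [0, 0, -0.15, 0, 0, 0], [0, 0, -0.4, 0, 0, 0], [0, 0, -0.6, 0, 0, 0], [-0.2, 0, -0.6, 0, 0, 0], [-0.6, 0, -0.6, 0, 0, 0]]},
  jaw=1.0,
)

```text
t: 19.2
tcp_pos: [0.458, -0.2176, 0.0633]
tcp_rot: [3.138, 0.113, 0.008]
wrist_force: [0.3, 0.2, -0.3]
finger_gap: 0.999
grip_force: 0.0
```

Emit:
inch_along(
  ticks={"deltas":[[-0.4, 0, 0, 0, 0, 0], [-0.65, 0, 0, 0, 0, 0], [-0.75, 0, 0, 0, 0, 0], [-0.75, 0, 0.15, 0, 0, 0], [-0.75, 0, 0.35, 0, 0, 0], [-0.75, 0, 0.5, 0, 0, 0], [-0.75, 0, 0.52, 0, 0, 0], [-0.75, 0, 0.52, 0, 0, 0]]},
  jaw=0.0,
)

```text
t: 20.0
tcp_pos: [0.3811, -0.223, 0.0096]
tcp_rot: [-3.14, -0.111, -0.0]
wrist_force: [0.8, 0.7, 1.0]
finger_gap: 0.002
grip_force: 0.0
```

Run:
```python
from h import *
m=R.from_rotvec(r.state()['tcp_rot']).as_matrix();print(np.degrees(np.arctan2(m[1,0],m[0,0])))
```

```text
4.032934922313647
```

In the tool's units: 0.1 m is 1, 0.094 m is 0.94.

Emit:
inch_along(
  ticks={"deltas":[[0.06, 0, 0, 0, 0, 0], [0.12, 0, 0, 0, 0, 0], [0.18, 0, 0, 0, 0, 0], [0.26, 0, 0, 0, 0, 0], [0.36, 0, 0, 0, 0, 0], [0.48, 0, 0, 0, 0, 0], [0.6, 0, 0, 0, 0, 0], [0.72, 0, 0, 0, 0, 0], [0.84, 0, 0, 0, 0, 0], [0.94, 0, 0, 0, 0, 0], [1, 0, 0, 0, 0, 0], [1, 0, 0, 0, 0, 0]]},
)

```text
t: 21.2
tcp_pos: [0.4815, -0.2158, 0.0093]
tcp_rot: [-3.14, -0.111, -0.002]
wrist_force: [0.2, 0.3, -0.1]
finger_gap: -0.004
grip_force: 0.0
```

Run:
```python
from h import *
snap('top','t7.png')
```

Careful with the scale: shifts go in units of 100 mm and turns go in units of 0.25 rad. That gives: 0.05 m is 0.5, 0.047 m is 0.47.

Emit:
inch_along(
  ticks={"deltas":[[0.06, 0, 0, 0, 0, 0], [0.14, 0, 0, 0, 0, 0], [0.24, 0, 0, 0, 0, 0], [0.34, 0, 0, 0, 0, 0], [0.42, 0, 0, 0, 0, 0], [0.47, 0, 0, 0, 0, 0], [0.5, 0, 0, 0, 0, 0]]},
)

```text
t: 21.95
tcp_pos: [0.5304, -0.2125, 0.0092]
tcp_rot: [-3.14, -0.11, 0.0]
wrist_force: [-2.8, -0.0, 1.6]
finger_gap: -0.002
grip_force: 1.2
```

Emit:
inch_along(
  ticks={"deltas":[[0.02, 0, 0, 0, 0, 0], [0.04, 0, 0, 0, 0, 0]]},
)

```text
t: 22.15
tcp_pos: [0.5337, -0.2125, 0.0093]
tcp_rot: [3.14, 0.109, -0.001]
wrist_force: [-2.0, -0.6, 0.8]
finger_gap: 0.0
grip_force: 0.9
```

Emit:
inch_along(
  ticks={"deltas":[[0.01, 0, 0, 0, 0, 0], [0.02, 0, 0, 0, 0, 0]]},
)

```text
t: 22.35
tcp_pos: [0.5358, -0.2123, 0.0093]
tcp_rot: [3.14, 0.109, -0.0]
wrist_force: [-1.9, -0.1, 0.3]
finger_gap: -0.001
grip_force: 0.8
```

In the tool's units: 0.002 m is 0.02, 0.001 m is 0.01.

Emit:
inch_along(
  ticks={"deltas":[[0.01, 0, 0, 0, 0, 0], [0.02, 0, 0, 0, 0, 0]]},
)

```text
t: 22.55
tcp_pos: [0.5379, -0.2122, 0.0093]
tcp_rot: [3.14, 0.11, 0.0]
wrist_force: [-0.6, 0.5, -0.5]
finger_gap: -0.0
grip_force: 0.8
```

Emit:
inch_along(
  ticks={"deltas":[[0.01, 0, 0, 0, 0, 0], [0.02, 0, 0, 0, 0, 0]]},
)

```text
t: 22.75
tcp_pos: [0.54, -0.212, 0.0093]
tcp_rot: [3.14, 0.11, -0.0]
wrist_force: [-1.4, -0.2, 0.6]
finger_gap: 0.002
grip_force: 0.8
```

Emit:
inch_along(
  ticks={"deltas":[[0.01, 0, 0, 0, 0, 0], [0.02, 0, 0, 0, 0, 0]]},
)

```text
t: 22.95
tcp_pos: [0.5409, -0.2119, 0.0092]
tcp_rot: [-3.14, -0.109, 0.003]
wrist_force: [-6.5, 0.4, 6.2]
finger_gap: -0.003
grip_force: 3.6
```

In the tool's units: 0.002 m is 0.02, 0.001 m is 0.01.

Emit:
inch_along(
  ticks={"deltas":[[0.01, 0, 0, 0, 0, 0], [0.02, 0, 0, 0, 0, 0], [0.02, 0, 0, 0, 0, 0]]},
)

```text
t: 23.25
tcp_pos: [0.5409, -0.212, 0.0089]
tcp_rot: [-3.14, -0.108, 0.009]
wrist_force: [-9.2, 0.6, 6.5]
finger_gap: -0.0
grip_force: 5.2
```

Hard stop at the expected place. I'll back off, rise and take pictures to measure the lip, the stack and dish A.

In the tool's units: -0.05 m is -0.5, -0.17 m is -1.7, -0.174 rad is -0.696.

Emit:
inch_along(
  ticks={"deltas":[[-0.1, 0, 0, 0, 0, 0], [-0.3, 0, 0, 0, 0, 0], [-0.5, 0, -0.2, 0, 0, 0], [-0.6, 0, -0.5, 0, 0, 0], [-0.8, 0, -1, 0, 0, 0], [-1, 0, -1.4, 0, 0, 0], [-1, -0.3, -1.7, 0, 0, -0.2], [-1, -0.7, -1.7, 0, 0, -0.4], [-1, -1.1, -1.7, 0, 0, -0.696], [-1, -1.1, -1.7, 0, 0, -0.696], [-1, -1.1, -1.7, 0, 0, -0.696]]},
  jaw=1.0,
)

```text
t: 24.35
tcp_pos: [0.4369, -0.1084, 0.1798]
tcp_rot: [3.117, 0.385, 0.003]
wrist_force: [-0.0, -0.1, 0.3]
finger_gap: 1.002
grip_force: 0.0
```

Run:
```python
from h import *
snap('side','s8.png');t=snap('top','t8.png')
s=r.state();m=R.from_rotvec(s['tcp_rot']).as_matrix();print(np.degrees(np.arctan2(m[1,0],m[0,0])),tool([.4196,-.0007,.0033]))
hsv=cv2.cvtColor(t,cv2.COLOR_RGB2HSV)
x=np.array([np.cos(.07),np.sin(.07)]);y=np.array([-x[1],x[0]]);f=np.array([.565,-.2105])
for y0,y1,x0,x1,z in((225,255,370,420,.0235),(190,285,225,290,.032)):
    mk=np.zeros(t.shape[:2],np.uint8);mk[y0:y1,x0:x1]=((hsv[...,1]<90)&(hsv[...,2]>120))[y0:y1,x0:x1]
    for c in cv2.findContours(mk,0,1)[0]:
        if cv2.contourArea(c)<20:continue
        rc=cv2.minAreaRect(c);w=ray('top',cv2.boxPoints(rc),z)[:,:2];print('area',cv2.contourArea(c),rc,w.round(4).tolist(),w.mean(0).round(4),np.linalg.norm(np.diff(w,axis=0),axis=1).round(4))
        if z<.03:print('fwd/lat from front',((w-f)@x).round(4),((w-f)@y).round(4))
```

```text
13.883337475327997 [ 0.00944521 -0.11022234  0.1759585 ]
area 75.0 ((391.5205078125, 236.72543334960938), (5.522679805755615, 17.20178985595703), 84.80557250976562) [[0.5646, -0.1852], [0.5682, -0.2373], [0.5515, -0.2383], [0.5479, -0.1862]] [ 0.558  -0.2117] [0.0522 0.0167 0.0522]
fwd/lat from front [ 0.0013  0.0013 -0.0154 -0.0154] [ 0.0253 -0.0269 -0.0268  0.0254]
area 1352.0 ((257.0618896484375, 235.87228393554688), (63.95984649658203, 23.403186798095703), 77.19573211669922) [[0.6567, 0.2497], [0.6709, 0.1801], [0.4814, 0.1401], [0.4672, 0.2091]] [0.569  0.1947] [0.0711 0.1936 0.0705]
```

The lip sticks out 15.4 mm, centred within 1 mm, so the tray is fully home. Dish A is at (0.569, 0.1947), about 12.1°. Now I'll measure the set-aside stack's centre.

Run:
```python
from h import *
for n in('t7','t8'):
    t=cv2.imread(f'pics/{n}.png');hsv=cv2.cvtColor(t,cv2.COLOR_BGR2HSV)
    mk=np.zeros(t.shape[:2],np.uint8);mk[230:330,290:360]=((hsv[...,1]<90)&(hsv[...,2]>120))[230:330,290:360]
    c=max(cv2.findContours(mk,0,1)[0],key=cv2.contourArea)
    rc=cv2.minAreaRect(c);w=ray('top',cv2.boxPoints(rc),.052)[:,:2];print(n,cv2.contourArea(c),w.mean(0).round(4),np.linalg.norm(np.diff(w,axis=0),axis=1).round(4),[np.degrees(np.arctan2(*(w[i]-w[j])[::-1])).round(2) for i,j in((0,3),(1,2),(0,1))])
# extents per row for t7
    for y in range(236,320,6):
        k=mk[y].nonzero()[0]; print(y,(k.min(),k.max(),len(k)) if len(k) else '',end=' ')
    print()
print(proj('top',[[.4196,-.0007,.052]]))
```

```text
t7 1381.5 [ 0.4213 -0.0008] [0.069  0.1942 0.0686] [np.float64(14.15), np.float64(14.04), np.float64(104.07)]
236  242  248  254 (np.int64(310), np.int64(326), 17) 260 (np.int64(305), np.int64(328), 24) 266 (np.int64(306), np.int64(330), 25) 272 (np.int64(308), np.int64(331), 24) 278 (np.int64(310), np.int64(333), 24) 284 (np.int64(311), np.int64(334), 24) 290 (np.int64(313), np.int64(336), 24) 296 (np.int64(315), np.int64(338), 24) 302 (np.int64(316), np.int64(339), 24) 308 (np.int64(318), np.int64(341), 24) 314 (np.int64(320), np.int64(336), 17) 
t8 1384.5 [ 0.4214 -0.0008] [0.069  0.1945 0.0686] [np.float64(14.15), np.float64(14.04), np.float64(104.07)]
236  242  248  254 (np.int64(310), np.int64(326), 17) 260 (np.int64(305), np.int64(328), 24) 266 (np.int64(306), np.int64(330), 25) 272 (np.int64(308), np.int64(331), 24) 278 (np.int64(310), np.int64(333), 24) 284 (np.int64(311), np.int64(355), 25) 290 (np.int64(313), np.int64(355), 25) 296 (np.int64(315), np.int64(355), 25) 302 (np.int64(316), np.int64(339), 24) 308 (np.int64(318), np.int64(341), 24) 314 (np.int64(320), np.int64(336), 17) 
[[322.8036212  284.46340839]]
```

Emit:
inch_along(
  ticks={"deltas":[[0.03, -0.3, 0.1, 0, 0, 0], [0.06, -0.6, 0.2, 0, 0, 0], [0.09, -0.9, 0.3, 0, 0, 0], [0.11, -1.1, 0.5, 0, 0, 0], [0.11, -1.1, 0.6, 0, 0, 0], [0.11, -1.1, 0.9, 0, 0, 0], [0.11, -1.1, 1.2, 0, 0, 0], [0.11, -1.1, 1.45, 0, 0, 0], [0.11, -1.1, 1.6, 0, 0, 0], [0.11, -1.1, 1.7, 0, 0, 0], [0.11, -1.1, 1.74, 0, 0, 0], [0.11, -1.1, 1.74, 0, 0, 0]]},
)

```text
t: 25.65
tcp_pos: [0.4208, -0.0001, 0.0051]
tcp_rot: [3.118, 0.381, -0.001]
wrist_force: [-0.2, 0.1, 0.0]
finger_gap: 1.0
grip_force: 0.0
```

Emit:
inch_along(
  ticks={"deltas":[[0, 0, 0, 0, 0, 0], [0, 0, 0, 0, 0, 0], [0, 0, 0, 0, 0, 0], [0, 0, 0, 0, 0, 0], [0, 0, 0, 0, 0, 0], [0, 0, 0, 0, 0, 0], [0, 0, 0, 0, 0, 0], [0, 0, 0, 0, 0, 0]]},
  jaw=0.6,
)

```text
t: 26.45
tcp_pos: [0.4213, 0.0002, 0.0063]
tcp_rot: [3.118, 0.381, 0.003]
wrist_force: [-1.6, -1.0, 7.4]
finger_gap: 0.779
grip_force: 67.1
```

In the tool's units: -0.11 m is -1.1, -0.104 m is -1.04.

Emit:
inch_along(
  ticks={"deltas":[[0, 0, -0.02, 0, 0, 0], [0, 0, -0.06, 0, 0, 0], [0, 0, -0.14, 0, 0, 0], [0, 0, -0.26, 0, 0, 0], [0, 0, -0.42, 0, 0, 0], [0, 0, -0.6, 0, 0, 0], [0, 0, -0.78, 0, 0, 0], [0, 0, -0.93, 0, 0, 0], [0, 0, -1.04, 0, 0, 0], [0, 0, -1.1, 0, 0, 0], [0, 0, -1.1, 0, 0, 0]]},
)

```text
t: 27.55
tcp_pos: [0.4209, 0.0004, 0.1161]
tcp_rot: [3.118, 0.382, 0.002]
wrist_force: [0.0, -0.7, -6.6]
finger_gap: 0.781
grip_force: 69.3
```

Run:
```python
from h import *
s=r.state();m=R.from_rotvec(s['tcp_rot']).as_matrix();print(s['wrist_force'],np.degrees(np.arctan2(m[1,0],m[0,0])),tool([.569,.1955,.115]))
```

```text
[ 0.04433755 -0.66851266 -6.56591366] 13.953976784685928 [ 0.19074702 -0.15367609  0.00119442]
```

Emit:
inch_along(
  ticks={"deltas":[[0.05, -0.04, 0, 0, 0, 0], [0.18, -0.15, 0, 0, 0, 0.04], [0.38, -0.3, 0, 0, 0, 0.08], [0.6, -0.48, 0, 0, 0, 0.136], [0.84, -0.68, 0, 0, 0, 0.136], [1.08, -0.87, 0, 0, 0, 0.136], [1.3, -1.05, 0, 0, 0, 0.136], [1.5, -1.21, 0, 0, 0, 0.136], [1.68, -1.35, 0, 0, 0, 0.136], [1.82, -1.47, 0, 0, 0, 0.136], [1.9, -1.53, 0, 0, 0, 0.136], [1.91, -1.54, 0, 0, 0, 0.136]]},
)

```text
t: 28.75
tcp_pos: [0.5686, 0.1974, 0.1141]
tcp_rot: [-3.124, -0.331, 0.002]
wrist_force: [0.4, 0.4, -6.4]
finger_gap: 0.78
grip_force: 69.0
```

Emit:
inch_along(
  ticks={"deltas":[[0, 0, 0, 0, 0, 0], [0, 0, 0.08, 0, 0, 0], [0, 0, 0.22, 0, 0, 0], [0, 0, 0.38, 0, 0, 0], [0, 0, 0.5, 0, 0, 0], [0, 0, 0.57, 0, 0, 0], [0, 0, 0.6, 0, 0, 0], [0, 0, 0.6, 0, 0, 0], [0, 0, 0.6, 0, 0, 0]]},
)

```text
t: 29.65
tcp_pos: [0.5691, 0.1963, 0.0557]
tcp_rot: [-3.124, -0.329, -0.001]
wrist_force: [0.2, -0.7, -6.4]
finger_gap: 0.781
grip_force: 69.0
```

Run:
```python
from h import *
snap('side','s9.png')
s=r.state();m=R.from_rotvec(s['tcp_rot']).as_matrix();print(s['wrist_force'],np.degrees(np.arctan2(m[1,0],m[0,0])),tool([.569,.1955,.034]))
```

```text
[ 0.06973835  0.58705359 -5.83723412] 12.026738680636543 [-0.00040505  0.00076541  0.0218675 ]
```

Emit:
inch_along(
  ticks={"deltas":[[0, 0.008, 0.04, 0, 0, 0], [0, 0.008, 0.08, 0, 0, 0], [0, 0.008, 0.12, 0, 0, 0], [0, 0.008, 0.15, 0, 0, 0], [0, 0.008, 0.17, 0, 0, 0], [0, 0.008, 0.185, 0, 0, 0], [0, 0.008, 0.2, 0, 0, 0], [0, 0.008, 0.2, 0, 0, 0], [0, 0.008, 0.2, 0, 0, 0]]},
)

```text
t: 30.6
tcp_pos: [0.569, 0.1953, 0.0353]
tcp_rot: [-3.124, -0.329, -0.0]
wrist_force: [0.7, 0.4, -6.0]
finger_gap: 0.782
grip_force: 69.0
```

In the tool's units: 0.0015 m is 0.015, 0.001 m is 0.01.

Emit:
inch_along(
  ticks={"deltas":[[0, 0, 0.005, 0, 0, 0], [0, 0, 0.01, 0, 0, 0], [0, 0, 0.015, 0, 0, 0], [0, 0, 0.015, 0, 0, 0]]},
)

```text
t: 31.0
tcp_pos: [0.5691, 0.1953, 0.0344]
tcp_rot: [3.124, 0.329, 0.001]
wrist_force: [-2.2, -0.2, 2.6]
finger_gap: 0.783
grip_force: 70.0
```

Emit:
inch_along(
  ticks={"deltas":[[0, 0, 0.005, 0, 0, 0], [0, 0, 0.01, 0, 0, 0], [0, 0, 0.01, 0, 0, 0]]},
)

```text
t: 31.3
tcp_pos: [0.5691, 0.1953, 0.0344]
tcp_rot: [3.124, 0.329, 0.001]
wrist_force: [-6.7, -2.7, 13.3]
finger_gap: 0.779
grip_force: 71.5
```

Seated at the expected height. Release and retreat.

In the tool's units: -0.0015 m is -0.015.

Emit:
inch_along(
  ticks={"deltas":[[0, 0, -0.015, 0, 0, 0], [0, 0, -0.015, 0, 0, 0], [0, 0, -0.015, 0, 0, 0], [0, 0, -0.015, 0, 0, 0], [0, 0, -0.015, 0, 0, 0]]},
  jaw=1.0,
)

```text
t: 31.8
tcp_pos: [0.569, 0.1953, 0.0342]
tcp_rot: [-3.124, -0.329, 0.0]
wrist_force: [-0.2, 0.8, 0.4]
finger_gap: 1.0
grip_force: 0.0
```

Emit:
inch_along(
  ticks={"deltas":[[0, 0, -0.15, 0, 0, 0], [0, 0, -0.4, 0, 0, 0], [0, 0, -0.8, 0, 0, 0], [0, 0, -1.2, 0, 0, 0], [0, 0, -1.5, 0, 0, 0], [-0.4, 0.3, -1.7, 0, 0, 0], [-0.8, 0.6, -1.7, 0, 0, 0], [-1.1, 1, -1.7, 0, 0, 0], [-1.3, 1.4, -1.7, 0, 0, 0], [-1.5, 1.7, -1.7, 0, 0, 0], [-1.5, 1.8, -1.7, 0, 0, 0], [-1.5, 1.8, -1.7, 0, 0, 0]]},
)

```text
t: 33.0
tcp_pos: [0.4601, -0.0134, 0.2053]
tcp_rot: [3.124, 0.324, 0.003]
wrist_force: [0.1, 0.9, 0.1]
finger_gap: 0.997
grip_force: 0.0
```

Run:
```python
from h import *
s=snap('side','s10.png');t=snap('top','t10.png')
hsv=cv2.cvtColor(t,cv2.COLOR_RGB2HSV)
for y0,y1,x0,x1,z in((225,255,370,420,.0235),(190,285,225,290,.080)):
    mk=np.zeros(t.shape[:2],np.uint8);mk[y0:y1,x0:x1]=((hsv[...,1]<90)&(hsv[...,2]>120))[y0:y1,x0:x1]
    c=max(cv2.findContours(mk,0,1)[0],key=cv2.contourArea);w=ray('top',cv2.boxPoints(cv2.minAreaRect(c)),z)[:,:2]
    print(w.mean(0).round(4),np.linalg.norm(np.diff(w,axis=0),axis=1).round(4),[np.degrees(np.arctan2(*(w[i]-w[j])[::-1])).round(2) for i,j in((0,3),(0,1))])
hs=cv2.cvtColor(s,cv2.COLOR_RGB2HSV);mk=np.zeros(s.shape[:2],np.uint8);mk[240:330,240:335]=((hs[...,1]<90)&(hs[...,2]>100))[240:330,240:335]
c=max(cv2.findContours(mk,0,1)[0],key=cv2.contourArea);print(cv2.boundingRect(c))
# predicted silhouette of neat pile
a=np.radians(12.1);X=np.array([np.cos(a),np.sin(a),0]);Y=np.array([-X[1],X[0],0]);C=np.array([.569,.1955,0])
P=[C+i*.097*X+j*.012*Y+[0,0,z] for i in(-1,1) for j in(-1,1) for z in(.028,.078)]+[C+i*.088*X+j*.034*Y+[0,0,z] for i in(-1,1) for j in(-1,1) for z in(0.004,.06)]+[C+i*.088*X+j*.032*Y+[0,0,.080] for i in(-1,1) for j in(-1,1)]
p=proj('side',P);print(p.min(0),p.max(0))
# unchanged things: diff vs start outside pile/tray/arm
for n,f in(('side',s),('top',t)):
    o=cv2.imread(f"pics/{n[0]}0.png")[:,:,::-1];d=(np.abs(o.astype(int)-f).max(2)>60).astype(np.uint8)
    d=cv2.morphologyEx(d,cv2.MORPH_OPEN,np.ones((3,3)));q,l,st,_=cv2.connectedComponentsWithStats(d);print(n,[x.tolist() for x in st[1:] if x[4]>15])
```

```text
[ 0.558  -0.2117] [0.0522 0.0167 0.0522] [np.float64(3.63), np.float64(93.99)]
[0.5686 0.1933] [0.0674 0.1937 0.0669] [np.float64(12.17), np.float64(101.61)]
(247, 258, 72, 59)
[246.65406124 257.69241246] [319.84545926 317.7725967 ]
side [[543, 0, 19, 23, 281], [563, 0, 25, 29, 502], [521, 3, 20, 44, 575], [360, 5, 146, 93, 5924], [596, 6, 44, 156, 4277], [545, 24, 6, 17, 60], [553, 26, 9, 5, 30], [540, 31, 34, 60, 495], [507, 42, 11, 10, 77], [541, 54, 5, 18, 71], [350, 79, 20, 15, 186], [560, 79, 4, 6, 19], [353, 93, 38, 44, 905], [550, 96, 4, 6, 22], [552, 99, 18, 35, 310], [539, 106, 12, 14, 68], [542, 114, 9, 16, 92], [537, 127, 6, 7, 33], [537, 133, 18, 14, 130], [365, 134, 24, 16, 227], [569, 150, 24, 8, 131], [356, 158, 31, 45, 879], [556, 160, 21, 7, 128], [593, 161, 21, 15, 218], [445, 167, 4, 5, 19], [457, 166, 6, 5, 27], [458, 173, 6, 6, 31], [543, 180, 6, 5, 23], [352, 193, 19, 28, 286], [529, 193, 14, 16, 108], [525, 210, 11, 24, 164], [377, 216, 12, 11, 71], [261, 253, 57, 25, 300], [248, 255, 10, 9, 43], [496, 299, 4, 7, 25]]
top [[383, 234, 17, 7, 97], [491, 239, 7, 6, 36], [505, 244, 8, 10, 62], [299, 249, 84, 148, 5876], [478, 249, 8, 10, 65], [493, 253, 8, 11, 67], [255, 267, 17, 6, 59], [536, 362, 59, 35, 608], [525, 372, 115, 108, 6794], [334, 404, 41, 20, 331], [384, 417, 4, 6, 23], [362, 440, 33, 30, 652], [295, 456, 4, 6, 21], [501, 467, 42, 13, 354], [396, 474, 13, 6, 55], [373, 477, 16, 3, 39]]
```

The pile's outline matches a neat stack to within a pixel. The tray is home, and the other differences are the arm and its shadows. Handing in.

```bash
python3 -c "
from plant import r
print(r.job_done())"
```

```text
the job is handed in; nothing more can be done
None
```

The job is handed in at about 33 s of the 72 s limit: the tray is fully home in the bay with its lip outwards (lip measured 15 mm out), dishes B and C are stacked neatly on dish A where the pile stood, and the before/after image check showed nothing else moved.

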